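Load carved brackets into the blow-off tray, latch the keeper and start the air

TASK

Get the freshly carved wooden brackets ready for dust blow-off: swing the steel keeper bar well out of the way of the metal tray, lay every bracket flat in the tray, one to a bay and upright as it stands on the bench, then swing the bar shut over them until it snaps home past its catch. With the bar latched, press the three keys on the grey control box fully down one at a time, letting each come back up: first the small round key, then the large round key, then the long key. The carvings bruise easily, so hold them with only a light grip, and leave the other things on the bench where they are.

Things in the scene. Friction and masses are not known exactly. Their poses are not given: they have to be found in the camera images.
- bracket1: loose carved pale-wood double-scroll bracket, 110 (own x) x 30 (y) x 40 mm tall, 50-100 g, may be absent (2 to 4 are there). Symmetric. Origin: centre of underside, z up. Middle 62 mm is a block with flat sides 30 mm apart: grip there, across y; end scrolls 32 mm tall. Bruised (job lost) if the fingers' force on it, both fingers added, exceeds 60 N: grip at about 20 N a finger, at most 25
- bracket2: loose carved pale-wood double-scroll bracket, 110 (own x) x 30 (y) x 40 mm tall, 50-100 g, may be absent (2 to 4 are there). Symmetric. Origin: centre of underside, z up. Middle 62 mm is a block with flat sides 30 mm apart: grip there, across y; end scrolls 32 mm tall. Bruised (job lost) if the fingers' force on it, both fingers added, exceeds 60 N: grip at about 20 N a finger, at most 25
- bracket3: loose carved pale-wood double-scroll bracket, 110 (own x) x 30 (y) x 40 mm tall, 50-100 g, may be absent (2 to 4 are there). Symmetric. Origin: centre of underside, z up. Middle 62 mm is a block with flat sides 30 mm apart: grip there, across y; end scrolls 32 mm tall. Bruised (job lost) if the fingers' force on it, both fingers added, exceeds 60 N: grip at about 20 N a finger, at most 25
- bracket4: loose carved pale-wood double-scroll bracket, 110 (own x) x 30 (y) x 40 mm tall, 50-100 g, may be absent (2 to 4 are there). Symmetric. Origin: centre of underside, z up. Middle 62 mm is a block with flat sides 30 mm apart: grip there, across y; end scrolls 32 mm tall. Bruised (job lost) if the fingers' force on it, both fingers added, exceeds 60 N: grip at about 20 N a finger, at most 25
- tray: aluminium tray fixed to the bench, 142 (own x) x 240 mm (y). Origin: centre of underside, z up. Floor 6 mm thick; walls and 3 ribs (4 mm thick, along x) rise 14 mm above the bench. 4 bays, each 53 x 130 mm inside, centres at tray x 0, y -0.087, -0.029, 0.029, 0.087; a bracket lies along x in any bay. Pipe 17 mm high outside the -x wall; catch block at tray (0.036, 0.150), 40 mm high, lip 50 mm
- keeper (a joint): angle of the flat steel keeper bar about its upright hinge, rad. 0: shut, bar along the tray's +y over all bays to the catch block. Grows to 1.75 swinging level towards tray +x (clockwise from above); past 1.2 clear of the bays. Stays put (1 N at the knob). The last 0.07 rad press a sprung ball: 10-15 N at the knob, then it snaps in; latched below 0.02. Starts part open, over the tray
- keeper_knob (a point): centre of the top of the black upright knob on the bar: 22 mm diameter, 45 mm tall, 150 mm from the hinge axis; this point is 111 mm above the bench. Push it, or pinch it from above and carry it round the hinge. The bar is 20 mm wide, 352 mm long, underside 54 mm and top 66 mm above the bench; a bracket in a bay reaches 46 mm
- keeper_hinge (a point): point on the keeper's hinge axis, 54 mm above the bench, at tray (0.030, -0.165); axes as the tray's. The hinge post is 28 mm in diameter, its cap reaches 75 mm above the bench
- panel: grey control box fixed to the bench, 100 mm (own x) x 190 mm (own y) x 45 mm tall, with three white spring keys in black housings in a row along its y on top: large round at +y, long in the middle, small round at -y, 60 mm apart. Origin: centre of its underside
- key_small_top (a point): centre of the top of the small round key (20 mm diameter), 63 mm above the bench when up; press straight down
- key_large_top (a point): centre of the top of the large round key (38 mm diameter), 63 mm above the bench when up; press straight down
- key_long_top (a point): centre of the top of the long key (60 mm along the box's x, 20 mm along y), 63 mm above the bench when up; press straight down
- key_small (a joint): travel of the small round key in m: 0 up, 0.006 fully down (5 N, springs back); pressed: past 0.0045. Never past 0.003 while the keeper bar is not shut, nor together with another key
- key_large (a joint): travel of the large round key in m: 0 up, 0.006 fully down (5 N, springs back); pressed: past 0.0045. Never past 0.003 while the keeper bar is not shut, nor together with another key
- key_long (a joint): travel of the long key in m: 0 up, 0.006 fully down (5 N, springs back); pressed: past 0.0045. Never past 0.003 while the keeper bar is not shut, nor together with another key
- gouge_a: carving gouge lying flat, wooden handle (own -x) and steel blade (own +x), 240 mm long, 29 mm high; a bystander: leave it where it is. Origin: centre of its underside or of its length, at bench height
- gouge_b: another such gouge, 240 mm long, 29 mm high; a bystander: leave it where it is. Origin: centre of its underside or of its length, at bench height
- sanding_block: cork sanding block 100 x 45 x 28 mm lying between tray and control box; a bystander: leave it where it is. Origin: centre of its underside or of its length, at bench height
- stone: sharpening stone on a wooden base 160 x 60 x 32 mm; a bystander: leave it where it is. Origin: centre of its underside or of its length, at bench height
- glue: white plastic glue bottle, 60 mm diameter, 150 mm tall, standing; a bystander: leave it where it is. Origin: centre of its underside or of its length, at bench height
- mallet: wooden mallet lying down, head 72 mm diameter and 110 mm long (own +x), handle 160 mm (own -x); a bystander: leave it where it is. Origin: centre of its underside or of its length, at bench height
- jar: blue ceramic cup, 80 mm diameter, 90 mm tall; a bystander: leave it where it is. Origin: centre of its underside or of its length, at bench height
There are look-alikes about, which are no part of the job. What is shaped like the bracket1 but green or yellow is not meant.

How it is judged:
By the outcome, as a careful person would: the job done as asked, in the order asked, and still so for the second after the job is handed in, with the robot touching nothing.
Of bracket1, bracket2, bracket3, bracket4 only 2 to 4 are there at a start; the rules pass over those that are not, and their reading is None.
At some moment in a run one of bracket1, bracket2, bracket3, bracket4 may be knocked a few centimetres aside while the robot is not near it.
Once in a run the grip may slacken for a moment while it holds something.
It also fails if it takes over 210 s, if anything falls off the work surface, if the arm or the gripper's body presses on something with over 40 N, if the wrist force passes 120 N, or if a joint passes its speed limit or range.

ROBOT

A 6-joint arm with a two-finger parallel gripper is mounted at the origin on the work surface. World frame = base frame: x ahead of the robot, y to its left, z up, the work surface at z = 0. Lengths are in m, angles in rad, forces in N, time in s.
With the tool pointing down it reaches from about 0.325 to 0.775 m from the base axis. Payload 5.5 kg.
Tool frame: the origin (TCP) lies at the very end of the fingers, on their centre line; the grasp point (between the pads) lies 19 mm behind it; z points along the fingers, y is the line along which they close (so a half turn about z gives the same grasp; the last joint's range is limited). The gripper opens to 88 mm and grips with 3 to 60 N. Pads are 20 mm wide; open, the fingers measure 115 mm over their backs; the gripper's body (75 mm by 178 mm) begins 61 mm behind the grasp point.
Start: joints at [1.187, 0.091, 1.231, -0, 1.82, -0.057], TCP at [0.193, 0.568, 0.223] pointing down, gripper open.
Joint ranges: [-2.87, 2.87], [-0.86, 2.18], [0.17, 2.46], [-1.51, 4.65], [0.06, 2.69], [-2.65, 2.65]. Speed limits (rad/s): [2.57, 2.57, 3.01, 3.14, 3.14, 3.14].

INTERFACE

Orientations are given as a rotation vector (axis times angle).
In Python, from cell import bot gives the robot as it stands. The module is installed in compiled form; this text tells all that it offers.
- The arm moves only by the shell command python3 -m pendant 'ROWS' [OPENING] [FORCE]. ROWS is JSON, a list that holds one entry, the list of rows, each a list of 4 numbers: the shift along the tool's x, y, z each as a share of 0.03 m, from -1 to 1, then the turn about the tool's z as a share of 6 degrees, from -1 to 1. In form: [[[dx, dy, dz, roll], ...]]. A call has 1 to 5 rows; each row shifts and turns the commanded pose from where the row before left it, along the tool's axes as they then stand; what a row does not reach is not made up. A row lasts 1/10 s, in which the tool goes at most 50 mm and 8.59 degrees, less where a joint would pass 70% of its speed; a pose out of reach is approached as far as the arm can. A call with a number of a shift or a turn outside -1 to 1 is refused whole. A call with a gripper value outside its range is refused whole. OPENING is the opening, from -1 (shut) to 1 (fully open), set as the call begins (- or left out, the last holds). The fingers move at their own pace and stop on an object; FORCE is the grip in N (left out, the last holds). Time passes only in rows, so rows that do not move let the fingers close. It gives the time, the measured TCP pose, the force, the opening and the grip force at its end, in the units of the state.
- bot.get_obs(): the state, without advancing time (a new reading comes with each control period).
- bot.capture(name): name is "scene" or "side" or "wrist"; returns a dict with "pixels" (400x640x3 uint8, red, green, blue), "fx", "fy", "cx", "cy" (pixels), "extrinsics" (4x4, takes a point from world to camera coordinates). Camera axes: x right, y up, looking along -z (the intrinsics and any distortion apply to the point x, -y, -z); pixel columns grow to the right and rows downward; lengths in m; the calibration is good to about 2 mm. The wrist camera is an equidistant fisheye: a pixel r from the principal point sees the ray r / f radians off the axis. A picture is of the moment at which its call begins. There is no depth.
- bot.finish_job(): hands the job in; it is judged then, once.
Trained networks look in a picture, given as the dict that the camera call returned (one of the last four; its "shot" number tells which), for a name from the list of things; names that differ only in an ending like _2 or _b are one class to them, and where a whole thing is asked for, a point or a joint stands for the part that bears it (a point fixed in the world has none). Each returns a list of dicts, best first, with "confidence" (0 to 1); they miss things now and then, are a little off and sometimes report something else, mostly with a low value. They report only what shows in the picture. A call takes as long as a camera call. They do not tell look-alikes from the thing itself.
- bot.search_frame(picture, thing): "location" ([x, y, z] in m, in the coordinates of the camera as it stood for that picture, good to about 4 mm: the middle of the surface that is visible of it).
The state is a dict: "t": time; "q": joint angles; "joint_velocities": joint speeds; "effort": joint torques, N m; "eef_pos": TCP position; "orientation": TCP orientation; "force": force on the tool from outside, world axes, zero at the start; "wrist_torque": the same for the moment, N m; "grip_width": finger opening in m; "grasp_force": force on a finger pad.
Only numpy, scipy, OpenCV 4.12 (cv2) and the standard library are available. Lean on these libraries where they do the work, as an engineer would, in place of code of your own. Each camera call takes 0.05 s, during which the arm holds its last target. There are 200 camera calls.

## Working session

There is one attempt and no reset: what is moved stays moved. The work goes in short steps, Python scripts to look and compute and a shell command to move; the robot and the scene stay as the last step left them, time stands still between calls to the robot, and variables do not carry over. Pictures are saved under pics/ and viewed, at most 14 in all, crops included, and the job is handed in when it is done.

```bash
mkdir -p pics; cat > h.py <<'E'
import numpy as np, cv2
from cell import bot
def w(c,p):
    return (np.linalg.inv(np.array(c["extrinsics"]))@np.r_[p,1])[:3]
def save(c,n): cv2.imwrite(f"pics/{n}.png",np.array(c["pixels"])[:,:,::-1])
def find(c,t):
    return [(round(d["confidence"],2),w(c,d["location"]).round(3).tolist()) for d in bot.search_frame(c,t)]
E
python3 - <<'E'
from h import *
o=bot.get_obs();print({k:np.round(v,3).tolist() for k,v in o.items()})
a=bot.capture("scene");b=bot.capture("side")
save(a,"s0");save(b,"d0")
for c in(a,b):
    print({k:np.round(c[k],3).tolist() for k in("fx","fy","cx","cy","extrinsics")})
    for t in["bracket1","tray","keeper_knob","keeper","panel","key_small_top","key_large_top","key_long_top","key_small","key_large","key_long","keeper_hinge","sanding_block","glue","jar","mallet"]:
        try: print(t,find(c,t))
        except Exception as e: print(t,e)
E
```

```text
{'t': 0.0, 'q': [1.187, 0.092, 1.232, -0.0, 1.82, -0.057], 'joint_velocities': [-0.001, 0.001, 0.001, -0.001, 0.0, 0.0], 'effort': [0.0, -44.645, -40.645, 0.07, 0.029, -0.0], 'eef_pos': [0.193, 0.568, 0.222], 'orientation': [-0.511, -3.099, 0.003], 'force': [0.338, -0.335, 0.065], 'wrist_torque': [-0.034, -0.048, 0.049], 'grasp_force': 0.0, 'grip_width': 0.088}
{'fx': 483.712, 'fy': 483.712, 'cx': 318.465, 'cy': 198.704, 'extrinsics': [[-0.493, 0.87, -0.013, 0.261], [-0.714, -0.396, 0.577, 0.259], [0.497, 0.294, 0.817, -2.067], [0.0, 0.0, 0.0, 1.0]]}
bracket1 [(0.66, [0.191, -0.321, 0.036]), (0.63, [0.328, -0.501, 0.035]), (0.52, [0.432, -0.407, 0.033]), (0.5, [0.436, -0.271, 0.033]), (0.47, [0.439, -0.035, 0.033])]
tray [(0.98, [0.54, 0.217, 0.006]), (0.35, [0.308, -0.287, 0.025])]
keeper_knob [(0.71, [0.657, 0.172, 0.068]), (0.2, [0.541, 0.216, 0.007])]
keeper [(0.59, [0.657, 0.172, 0.072])]
panel [(0.76, [0.633, -0.221, 0.048])]
key_small_top []
key_large_top [(0.5, [0.618, -0.174, 0.068])]
key_long_top [(0.67, [0.59, -0.422, 0.085]), (0.54, [0.539, 0.215, 0.002]), (0.52, [0.625, 
[... 821 characters left out ...]
6, [0.637, 0.148, 0.064]), (0.44, [0.54, 0.198, 0.006])]
keeper [(0.72, [0.636, 0.144, 0.064]), (0.42, [0.746, 0.264, 0.018])]
panel [(0.88, [0.613, -0.248, 0.046])]
key_small_top [(0.48, [0.634, 0.149, 0.062])]
key_large_top [(0.46, [0.615, -0.18, 0.069])]
key_long_top []
key_small [(0.28, [0.62, -0.238, 0.063]), (0.19, [0.427, -0.292, 0.03])]
key_large [(0.65, [0.425, -0.292, 0.028]), (0.59, [0.612, -0.186, 0.064])]
key_long []
keeper_hinge [(0.84, [0.542, 0.196, 0.007])]
sanding_block [(0.83, [0.622, -0.064, 0.028])]
glue [(0.85, [0.567, -0.452, 0.092]), (0.42, [0.306, -0.306, 0.024])]
jar [(0.7, [0.736, -0.121, 0.061])]
mallet [(0.79, [0.392, 0.43, 0.048]), (0.58, [0.745, 0.261, 0.015])]
```

View pics/s0.png

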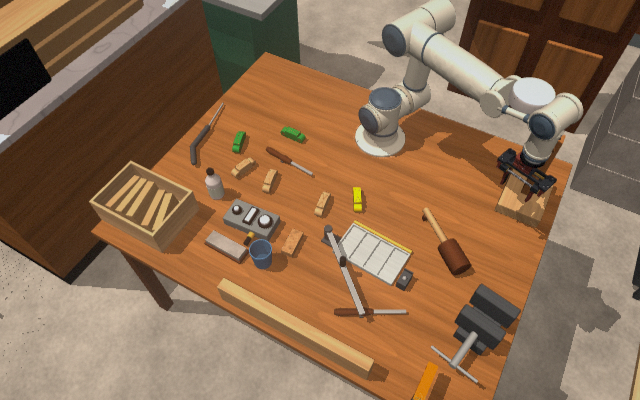

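View pics/d0.png

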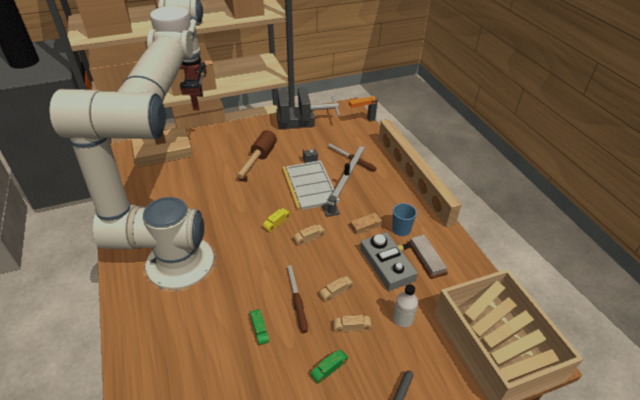

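```bash
python3 - <<'E'
import cv2,numpy as np
s=cv2.imread("pics/s0.png");d=cv2.imread("pics/d0.png")
a=cv2.resize(s[180:330,220:420],(800,600),interpolation=cv2.INTER_CUBIC)
cv2.imwrite("pics/c1.png",a)
a=cv2.resize(d[140:290,270:470],(800,600),interpolation=cv2.INTER_CUBIC)
cv2.imwrite("pics/c2.png",a)
E
```

```text
(no output)
```

View pics/c1.png

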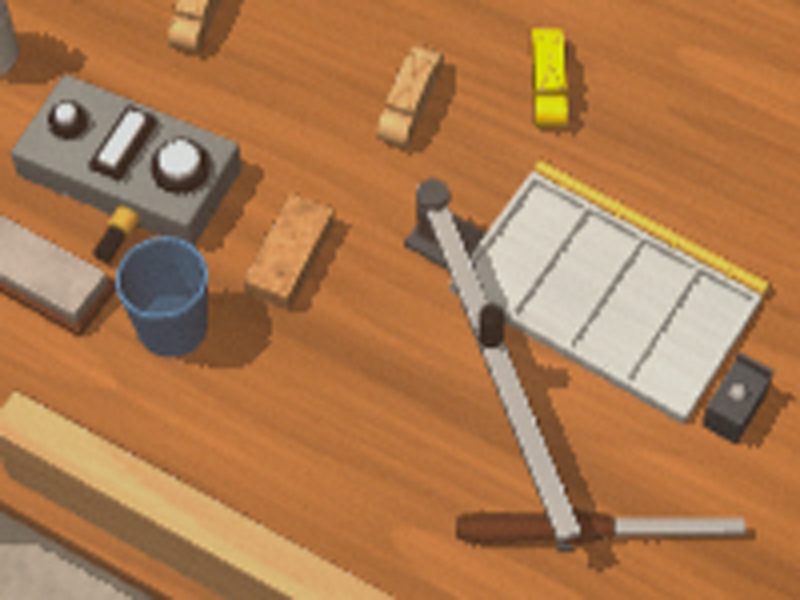

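View pics/c2.png

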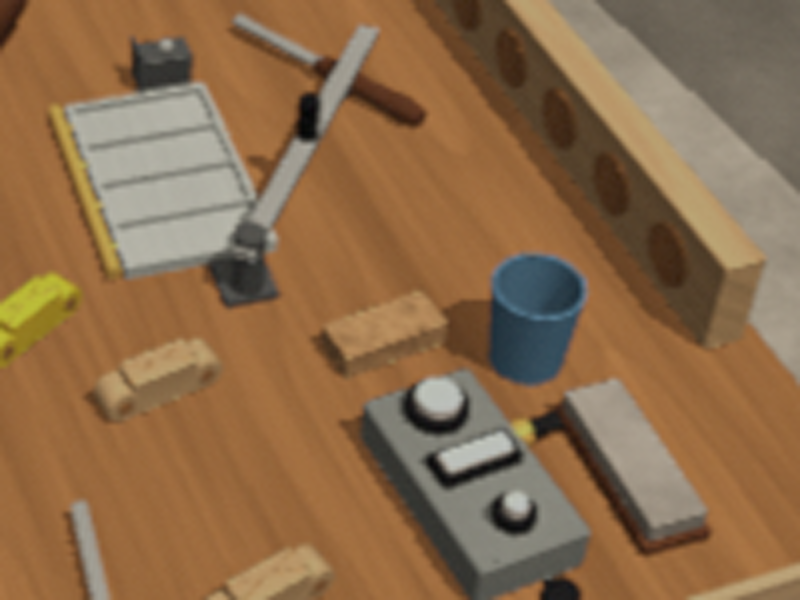

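```bash
cat >> h.py <<'E'
def ray(c,uv,z):
    E=np.array(c["extrinsics"]);R=E[:3,:3];o=-R.T@E[:3,3]
    x,y=(uv[0]-c["cx"])/c["fx"],(uv[1]-c["cy"])/c["fy"]
    if c.get("fish"):
        r=np.hypot(x,y);k=np.tan(r)/r if r>0 else 1
        x,y=x*k,y*k
    d=R.T@np.array([x,-y,-1]);return (o+d*(z-o[2])/d[2])[:2].round(4)
E
python3 - <<'E'
from h import *
a=bot.capture("scene");b=bot.capture("side")
A=lambda u,v,z:ray(a,(u/4+220-.4,v/4+180-.4),z)
B=lambda u,v,z:ray(b,(u/4+270-.4,v/4+140-.4),z)
for n,p,q,z in[("tray--",(535,175),(120,275),.014),("tray-+",(758,295),(68,105),.014),("tray++",(690,418),(208,86),.014),("knobtop",(493,310),(309,97),.111),("hinge",(433,188),(249,232),.075),("catch",(738,392),(166,46),.045),("small",(68,113),(517,504),.063),("long",(123,138),(476,453),.063),("large",(183,160),(438,398),.063),("tip",(567,530),(370,32),.066),
 ("brA",(412,78),(165,365),.04)]:
    print(n,A(*p,z),B(*q,z))
o=bot.get_obs()["eef_pos"]
c=bot.capture("wrist");save(c,"w0")
print(c["fx"],c["cx"],c["cy"],np.round(np.linalg.inv(c["extrinsics"]),3).tolist())
E
```

```text
tray-- [0.4453 0.1021] [0.4364 0.089 ]
tray-+ [0.4615 0.3339] [0.4646 0.3344]
tray++ [0.6002 0.3307] [0.6049 0.3167]
knobtop [0.6376 0.1564] [0.6415 0.1563]
hinge [0.5373 0.044 ] [0.5396 0.0421]
catch [0.5736 0.3593] [0.5737 0.3538]
small [ 0.6233 -0.2946] [ 0.6258 -0.2982]
long [ 0.6216 -0.2343] [ 0.6191 -0.2418]
large [ 0.6149 -0.1729] [ 0.6161 -0.1794]
tip [0.7624 0.2907] [0.7615 0.2821]
brA [ 0.4202 -0.0432] [ 0.4294 -0.0514]
309.70691628693146 319.9233842997661 199.84224837602727 [[0.32, -0.913, -0.252, 0.122], [0.947, 0.308, 0.086, 0.593], [-0.001, -0.266, 0.964, 0.384], [0.0, 0.0, 0.0, 1.0]]
```

```bash

python3 -m pendant '[[[0,0,0,-1],[0,0,0,-1],[0,0,0,-1],[0,0,0,-1],[0,0,0,-1]]]' >/dev/null
python3 -m pendant '[[[0,0,0,-1],[0,0,0,-1],[0,0,0,-1],[0,0,0,-1],[0,0,0,-1]]]'
python3 -m pendant '[[[0,0,0,-1],[0,0,0,-0.17],[0,0,0,0]]]'
python3 -m pendant '[[[0,-1,0,0],[0,-1,0,0],[0,-1,0,0],[0,-1,0,0],[0,-1,0,0]]]'
python3 -m pendant '[[[0,-1,0,0],[0,-1,0,0],[0,-1,0,0],[0,-1,0,0],[0,-1,0,0]]]'
python3 -m pendant '[[[0,-1,0,0],[0,-1,0,0],[0,-1,0,0],[0,-1,0,0],[0,-1,0,0]]]'
python3 -m pendant '[[[0,-1,0,0],[0,-1,0,0],[0,-1,0,0],[0,-1,0,0],[0.35,-0.24,0,0]]]'
python3 - <<'E'
from h import *
from scipy.spatial.transform import Rotation as R
o=bot.get_obs();m=R.from_rotvec(o["orientation"]).as_matrix();print(o["q"],o["eef_pos"],np.degrees(np.arctan2(m[1,1],m[0,1])))
c=bot.capture("wrist");save(c,"w1")
print(find(c,"keeper_knob"),find(c,"keeper"),find(c,"tray"))
E
```

```text
t: 2.85
eef_pos: [0.1926, 0.5683, 0.2226]
orientation: [1.114, -2.938, -0.0]
force: [0.6, 0.7, 0.2]
grip_width: 0.0879
grasp_force: 0.0
t: 3.15
eef_pos: [0.1926, 0.5683, 0.2226]
orientation: [1.282, -2.868, -0.0]
force: [-0.8, 0.3, 0.4]
grip_width: 0.088
grasp_force: 0.0
t: 3.65
eef_pos: [0.3053, 0.4676, 0.2227]
orientation: [-1.282, 2.868, 0.0]
force: [0.2, -0.3, -0.2]
grip_width: 0.088
grasp_force: 0.0
t: 4.15
eef_pos: [0.4174, 0.3678, 0.2228]
orientation: [-1.282, 2.868, 0.0]
force: [0.9, 1.1, 0.4]
grip_width: 0.0881
grasp_force: 0.0
t: 4.65
eef_pos: [0.5294, 0.268, 0.2227]
orientation: [-1.281, 2.868, 0.0]
force: [-0.2, -0.2, 0.3]
grip_width: 0.0879
grasp_force: 0.0
t: 5.15
eef_pos: [0.6182, 0.1745, 0.221]
orientation: [1.278, -2.868, 0.0]
force: [0.1, 0.1, -0.1]
grip_width: 0.0879
grasp_force: 0.0
[ 2.22423650e-01  2.08795001e-01  1.10423228e+00 -6.04040831e-04
  1.83011763e+00 -2.18720362e+00] [0.61818393 0.17446158 0.22104062] 138.05260475848456
[(0.7, [0.619, 0.135, 0.069])] [] [(0.89, [0.536, 0.19, 0.003]), (0.49, [0.624, 0.136, 0.068])]
```

View pics/w1.png

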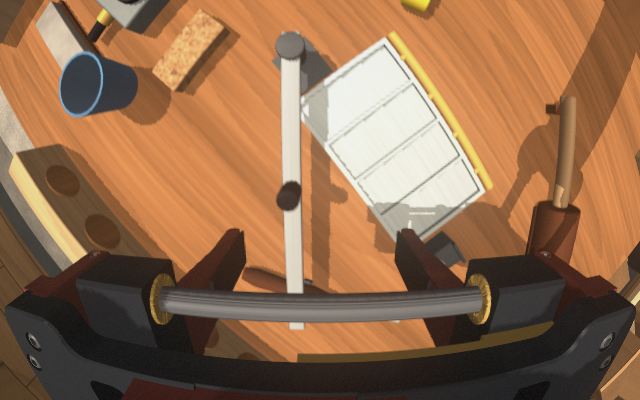

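```bash
cat >> h.py <<'E'
from scipy.spatial.transform import Rotation as R_
def pose():
    o=bot.get_obs();m=R_.from_rotvec(o["orientation"]).as_matrix()
    return np.r_[o["eef_pos"],np.degrees(np.arctan2(m[1,1],m[0,1]))]
def go(x,y,z,h=None):
    p=pose();h=p[3] if h is None else h
    a=np.radians(h);d=np.array([x,y,z])-p[:3]
    r=(p[3]-h+90)%180-90
    if abs(h-p[3])<1e-9:r=0
    print("pose",p.round(4),"roll rows",round(r/6,2),"then/(rows)",np.round([(-np.sin(a)*d[0]+np.cos(a)*d[1])/.03,(np.cos(a)*d[0]+np.sin(a)*d[1])/.03,-d[2]/.03],2))
E
python3 - <<'E'
from h import *
c=bot.capture("wrist");c["fish"]=1
save(c,"w2")
for n,u,z in[("knob",(288,191),.111),("hinge",(290,43),.075),("--",(388,41),.014),("-+",(484,190),.014)]:print(n,ray(c,u,z))
go(.6395,.1564,.08)
E
```

```text
knob [0.6319 0.1542]
hinge [0.5376 0.0476]
-- [0.4413 0.1066]
-+ [0.4577 0.3378]
pose [  0.6159   0.1773   0.2232 138.3086] roll rows 0.0 then/(rows) [-0.   -1.05  4.77]
```

```bash

python3 -m pendant '[[[0,-0.95,0,0],[0,0,1,0],[0,0,1,0],[0,0,1,0],[0,0,1,0]]]' >/dev/null
python3 -m pendant '[[[0,0,0.75,0],[0,0,0,0],[0,0,0,0]]]' >/dev/null
python3 -m pendant '[[[0,0,0,0],[0,0,0,0],[0,0,0,0],[0,0,0,0],[0,0,0,0]]]' -0.9 8
python3 -m pendant '[[[0,0,0,0],[0,0,0,0],[0,0,0,0],[0,0,0,0],[0,0,0,0]]]'
python3 -c "
from h import *
print(pose())"
```

```text
t: 6.7
eef_pos: [0.638, 0.1574, 0.0805]
orientation: [-1.285, 2.866, -0.0]
force: [-0.9, 0.0, -0.3]
grip_width: 0.0514
grasp_force: 0.0
t: 7.2
eef_pos: [0.638, 0.1574, 0.0801]
orientation: [-1.285, 2.866, -0.0]
force: [1.4, -0.6, -0.6]
grip_width: 0.0218
grasp_force: 8.0
[6.37999471e-01 1.57373788e-01 8.00979248e-02 1.38292420e+02]
```

```bash

python3 -m pendant '[[[0.02,-0.44,0,0.83],[0.02,-0.44,0,0.83],[0.02,-0.44,0,0.83],[0,0,0,0],[0,0,0,0]]]'
python3 -c "
from h import *
p=pose();print(p,np.hypot(*(p[:2]-[.5385,.044])))"
```

```text
t: 7.7
eef_pos: [0.664, 0.1278, 0.0801]
orientation: [-0.904, 3.007, 0.001]
force: [4.3, 2.3, -2.0]
grip_width: 0.0217
grasp_force: 8.0
[6.64034189e-01 1.27844786e-01 8.00830664e-02 1.23472697e+02] 0.1509595332163201
```

```bash

python3 -m pendant '[[[0.02,-0.44,0,0.83],[0.02,-0.44,0,0.83],[0.02,-0.44,0,0.83],[0.02,-0.44,0,0.83],[0.02,-0.44,0,0.83]]]'
python3 -m pendant '[[[0.02,-0.44,0,0.83],[0.02,-0.44,0,0.83],[0,0,0,0],[0,0,0,0]]]'
python3 -m pendant '[[[0,0,0,0],[0,0,0,0],[0,0,0,0],[0,0,0,0]]]' 0
python3 -m pendant '[[[0,0,-1,0],[0,0,-1,0],[0,0,-1,0],[0,0,-1,0],[0,0,-1,0]]]'
python3 -c "
from h import *
p=pose();print(p,np.hypot(*(p[:2]-[.5385,.044])))
go(.425,-.047,.23,90)
"
```

```text
t: 8.2
eef_pos: [0.6872, 0.0675, 0.0801]
orientation: [-0.231, 3.132, 0.002]
force: [3.7, 2.7, -1.6]
grip_width: 0.0219
grasp_force: 8.0
t: 8.6
eef_pos: [0.6883, 0.04, 0.0801]
orientation: [0.036, 3.141, -0.0]
force: [3.1, -0.8, -2.3]
grip_width: 0.0216
grasp_force: 8.0
t: 9.0
eef_pos: [0.6883, 0.0402, 0.0802]
orientation: [-0.04, -3.141, -0.0]
force: [0.2, 0.2, 0.4]
grip_width: 0.0438
grasp_force: 0.0
t: 9.5
eef_pos: [0.6882, 0.04, 0.2315]
orientation: [-0.04, -3.141, -0.0]
force: [0.4, -0.1, -0.4]
grip_width: 0.0442
grasp_force: 0.0
[6.88187982e-01 3.99908765e-02 2.31476198e-01 8.85253702e+01] 0.14974166122534158
pose [6.88200e-01 4.00000e-02 2.31500e-01 8.85254e+01] roll rows -0.25 then/(rows) [ 8.77 -2.9   0.05]
```

```bash

python3 -m pendant '[[[1,-0.7,0,0],[1,-0.7,0,0],[1,-0.7,0,0],[1,-0.7,0,0],[1,-0.7,0,0]]]' 1 >/dev/null
python3 -m pendant '[[[1,-0.7,0,0],[1,-0.7,0,0],[0.8,-0.7,0,0],[0,-0.7,0,-0.25],[0,0,0,0]]]' >/dev/null
python3 -m pendant '[[[0,0,0,0],[0,0,0,0],[0,0,0,0]]]'
python3 - <<'E'
from h import *
c=bot.capture("wrist");save(c,"w3");print(pose())
print(find(c,"bracket1"));print(find(c,"key_small_top"),find(c,"key_large_top"),find(c,"key_long_top"),find(c,"panel"))
E
```

```text
t: 10.8
eef_pos: [0.4499, -0.1422, 0.23]
orientation: [0.002, -3.141, -0.001]
force: [-0.4, -0.3, -1.1]
grip_width: 0.0878
grasp_force: 0.0
[ 0.44988584 -0.14220363  0.2299886  90.06768279]
[(0.94, [0.428, -0.271, 0.028]), (0.75, [0.421, -0.044, 0.036]), (0.7, [0.322, -0.492, 0.031]), (0.62, [0.339, 0.056, 0.028]), (0.61, [0.423, -0.401, 0.032])]
[] [(0.58, [0.706, -0.109, 0.025]), (0.25, [0.423, -0.4, 0.029]), (0.18, [0.428, -0.272, 0.029])] [] [(0.72, [0.584, -0.199, 0.043]), (0.56, [0.427, -0.274, 0.03]), (0.17, [0.55, -0.42, 0.02])]
```

View pics/w3.png

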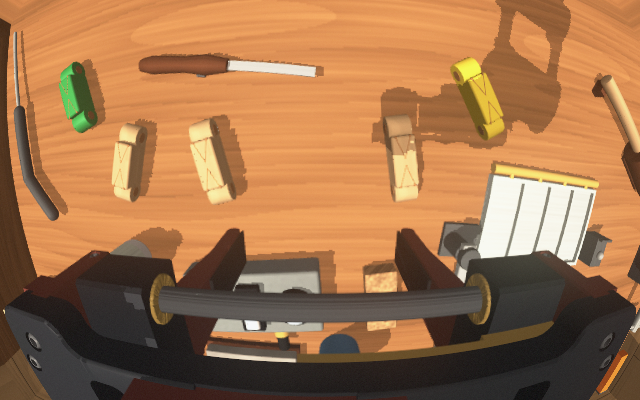

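```bash
cat >> h.py <<'E'
def proj(c,P):
    E=np.array(c["extrinsics"]);q=P@E[:3,:3].T+E[:3,3]
    x,y=q[...,0]/-q[...,2],-q[...,1]/-q[...,2]
    r=np.hypot(x,y)+1e-9;k=np.arctan(r)/r
    return np.stack([c["fx"]*x*k+c["cx"],c["fy"]*y*k+c["cy"]],-1).astype(np.float32)
def top(c,x,y,z,s=.075,px=.0005,name=None):
    n=int(2*s/px);g=np.arange(n)*px-s
    X,Y=np.meshgrid(y-g,x-g)   # image right = -y, down = -x (seen from above)
    m=proj(c,np.stack([Y,X,np.full_like(X,z)],-1))
    im=cv2.remap(np.array(c["pixels"])[:,:,::-1].copy(),m[...,0],m[...,1],cv2.INTER_LINEAR)
    if name:cv2.imwrite(f"pics/{name}.png",im)
    return im
def brk(c,x,y,z=.036,name=None):
    im=top(c,x,y,z,name=name);h=cv2.cvtColor(im,cv2.COLOR_BGR2HSV)
    m=((h[...,1]<140)&(h[...,2]>110)).astype(np.uint8)
    m=cv2.morphologyEx(m,cv2.MORPH_OPEN,np.ones((7,7)))
    n,l,st,ce=cv2.connectedComponentsWithStats(m)
    d=np.hypot(*(ce[1:]-150).T)-0*st[1:,4]; d[st[1:,4]<2000]=1e9
    i=1+d.argmin();pts=np.argwhere(l==i)[:,::-1].astype(np.float32)
    (u,v),(w_,h_),_=r=cv2.minAreaRect(pts)
    b=cv2.boxPoints(r);e=b[1]-b[0];f=b[2]-b[1];e=e if np.hypot(*e)>np.hypot(*f) else f
    if e[1]>0:e=-e
    hd=np.degrees(np.arctan2(-e[0],-e[1]))
    print("bracket",round(x-(v*.0005-.075),4),round(y-(u*.0005-.075),4),"long heading",round(hd,1),"size",round(max(w_,h_)*.5),round(min(w_,h_)*.5))
    return m,im
E
python3 - <<'E'
from h import *
c=bot.capture("wrist");out=[]
for p in[(.423,-.046),(.429,-.275),(.427,-.405)]:
    m,im=brk(c,*p);out+=[np.vstack([im,cv2.cvtColor(m*255,cv2.COLOR_GRAY2BGR)])]
im=np.hstack(out);cv2.imwrite("pics/t1.png",cv2.resize(im,None,fx=.85,fy=.85))
E
```

```text
bracket 0.4223 -0.0442 long heading 9.8 size 104 37
bracket 0.4266 -0.274 long heading 13.6 size 104 42
bracket 0.4224 -0.3983 long heading -15.2 size 106 52
```

View pics/t1.png

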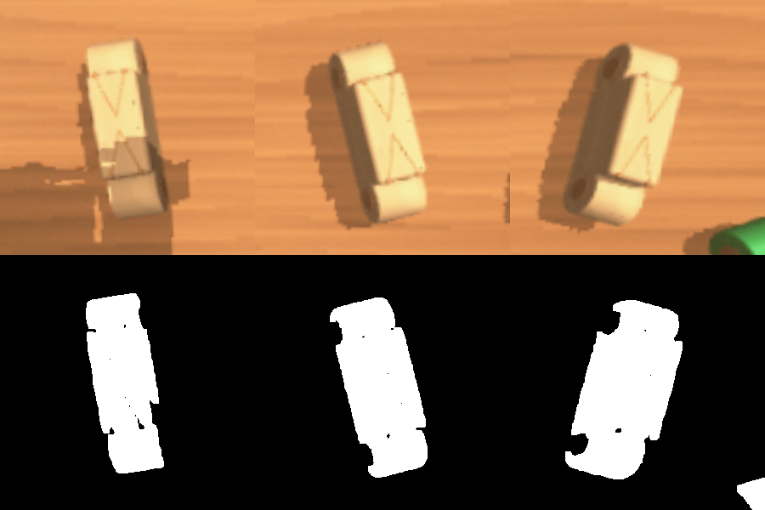

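```bash

python3 -m pendant '[[[0,0,0,-1],[0,0,0,-0.58],[0.3,0.9,0,0],[0,1,0,0],[0,1,0,0]]]' 0.4 20 >/dev/null
python3 -m pendant '[[[0,0.5,1,0],[0,0,1,0],[0,0,1,0],[0,0,0,0],[0,0,0,0]]]'
python3 - <<'E'
from h import *
go(.4245,-.0434,.017)
c=bot.capture("wrist");save(c,"w4")
print(find(c,"bracket1"))
E
```

```text
t: 12.15
eef_pos: [0.4238, -0.0438, 0.1406]
orientation: [0.259, -3.13, -0.0]
force: [1.4, -0.3, 0.9]
grip_width: 0.0615
grasp_force: 0.0
pose [ 4.23800e-01 -4.38000e-02  1.40600e-01  9.94719e+01] roll rows 0.0 then/(rows) [-0.03  0.01  4.12]
[(0.92, [0.421, -0.397, 0.029]), (0.92, [0.338, 0.056, 0.028]), (0.8, [0.427, -0.269, 0.032]), (0.74, [0.321, -0.487, 0.021]), (0.57, [0.418, -0.043, 0.038])]
```

```bash

python3 -m pendant '[[[0,0,1,0],[0,0,1,0],[0,0,1,0],[0,0,0.7,0],[0,0,0.4,0]]]' 
python3 -m pendant '[[[0,0,0,0],[0,0,0,0],[0,0,0,0],[0,0,0,0],[0,0,0,0]]]' -0.5 20
python3 -m pendant '[[[0,0,0,0],[0,0,0,0],[0,0,0,0]]]'
python3 -m pendant '[[[0,0,-0.5,0],[0,0,-1,0],[0,0,-1,0],[0,0,-1,0],[0,0,0,0]]]'
python3 - <<'E'
from h import *
T=np.array([.5225,.2095]);a=np.radians(-5.3);Rm=np.array([[np.cos(a),-np.sin(a)],[np.sin(a),np.cos(a)]])
for yb in(-.087,-.029,.029):
    b=T+Rm@[0,yb];print(b);go(*b,.12,84.7)
E
```

```text
t: 12.75
eef_pos: [0.4242, -0.044, 0.017]
orientation: [-0.259, 3.131, -0.0]
force: [-0.0, -0.1, -0.4]
grip_width: 0.0618
grasp_force: 0.0
t: 13.25
eef_pos: [0.4247, -0.0438, 0.0184]
orientation: [-0.259, 3.129, -0.0]
force: [-0.7, 0.3, 4.9]
grip_width: 0.0301
grasp_force: 20.0
t: 13.55
eef_pos: [0.4247, -0.0438, 0.0184]
orientation: [-0.26, 3.129, -0.0]
force: [-1.3, 0.2, 5.8]
grip_width: 0.0301
grasp_force: 20.0
t: 14.05
eef_pos: [0.4259, -0.0443, 0.1274]
orientation: [-0.259, 3.123, -0.004]
force: [1.4, -0.4, -0.6]
grip_width: 0.0296
grasp_force: 20.0
[0.51446376 0.12287195]
pose [ 4.25900e-01 -4.43000e-02  1.27400e-01  9.94734e+01] roll rows 2.46 then/(rows) [-2.43  5.82  0.25]
[0.51982125 0.18062398]
pose [ 4.25900e-01 -4.43000e-02  1.27400e-01  9.94734e+01] roll rows 2.46 then/(rows) [-2.43  7.76  0.25]
[0.52517875 0.23837602]
pose [ 4.25900e-01 -4.43000e-02  1.27400e-01  9.94734e+01] roll rows 2.46 then/(rows) [-2.43  9.69  0.25]
```

```bash

python3 -m pendant '[[[0,0,0,1],[0,0,0,1],[0,0,0,0.46],[-0.8,0.9,0,0],[-0.8,1,0,0]]]'  >/dev/null
python3 -m pendant '[[[-0.8,1,0,0],[0,1,0,0],[0,1,0,0],[0,1,0,0],[0,1,0,0]]]' >/dev/null
python3 -m pendant '[[[0,1,0,0],[0,1,0,0],[0,0.8,0,0],[0,0,0,0],[0,0,0,0]]]'
python3 - <<'E'
from h import *
go(.5252,.2384,.025,84.7)
c=bot.capture("wrist");c["fish"]=1;save(c,"w5");print(find(c,"bracket1"),find(c,"tray"))
E
```

```text
t: 15.55
eef_pos: [0.5218, 0.239, 0.1209]
orientation: [-0.143, -3.137, 0.002]
force: [-0.5, -0.5, -1.0]
grip_width: 0.0303
grasp_force: 20.0
pose [ 0.5218  0.239   0.1209 84.7722] roll rows 0.01 then/(rows) [-0.11 -0.01  3.2 ]
[(0.89, [0.352, 0.076, 0.028]), (0.59, [0.502, 0.241, 0.139])] [(0.9, [0.509, 0.192, 0.004])]
```

View pics/w5.png

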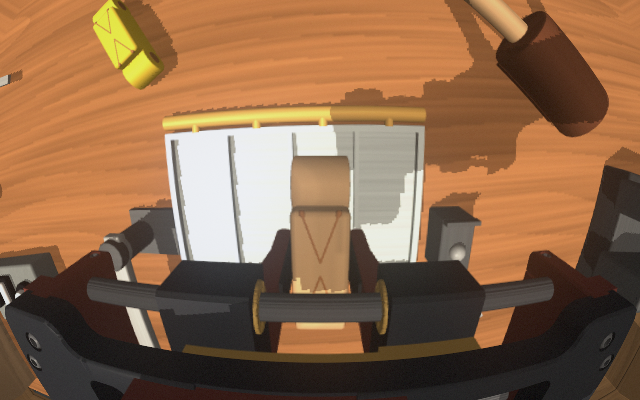

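```bash

python3 - <<'E'
from h import *
c=bot.capture("wrist");c["fish"]=1
for u in[(166,135),(231,135),(294,133),(353,132),(425,125),(240,262)]:print(u,ray(c,u,.014))
T=np.array([.5225,.2095]);a=np.radians(-5.3);Rm=np.array([[np.cos(a),-np.sin(a)],[np.sin(a),np.cos(a)]])
for y in(-.12,-.058,0,.058,.12):print((T+Rm@[-.068,y]).round(4))
E
```

```text
(166, 135) [0.4456 0.1003]
(231, 135) [0.4551 0.1655]
(294, 133) [0.4601 0.2219]
(353, 132) [0.4638 0.2729]
(425, 125) [0.4614 0.3387]
(240, 262) [0.5784 0.1538]
[0.4437 0.0963]
[0.4494 0.158 ]
[0.4548 0.2158]
[0.4601 0.2735]
[0.4659 0.3353]
```

```bash

python3 -m pendant '[[[-0.15,0.05,1,0],[0,0,1,0],[0,0,0.7,0],[0,0,0.45,0],[0,0,0,0]]]'
python3 -m pendant '[[[0,0,0,0],[0,0,0,0],[0,0,0,0],[0,0,0,0]]]' 0
python3 -m pendant '[[[0,0,-0.5,0],[0,0,-1,0],[0,0,-1,0],[0,0,-1,0],[0,0,0,0]]]'
python3 - <<'E'
from h import *
c=bot.capture("wrist");save(c,"w6");print(find(c,"bracket1"))
go(.429,-.278,.2,103.5)
E
```

```text
t: 16.25
eef_pos: [0.5264, 0.2395, 0.0263]
orientation: [-0.146, -3.136, 0.001]
force: [-0.9, 0.7, -0.9]
grip_width: 0.0298
grasp_force: 20.0
t: 16.65
eef_pos: [0.5275, 0.2406, 0.0286]
orientation: [0.145, 3.137, 0.001]
force: [0.4, -0.3, -0.0]
grip_width: 0.0438
grasp_force: 0.0
t: 17.15
eef_pos: [0.5293, 0.2413, 0.1398]
orientation: [0.144, 3.129, 0.007]
force: [0.1, 0.1, -0.4]
grip_width: 0.0439
grasp_force: 0.0
[(0.83, [0.518, 0.241, 0.044]), (0.75, [0.353, 0.077, 0.028])]
pose [ 0.5275  0.2406  0.1342 84.7201] roll rows -3.13 then/(rows) [  7.23 -16.04  -2.19]
```

```bash

python3 -m pendant '[[[0,0,-1,-1],[0,0,-1,-1],[0,0,-0.8,-1],[0,0,0,-0.13],[0.4,-1,0,0]]]' 0.4  >/dev/null
python3 -m pendant '[[[0.4,-1,0,0],[0.4,-1,0,0],[0.4,-1,0,0],[0.4,-1,0,0],[0.4,-1,0,0]]]' >/dev/null
python3 -m pendant '[[[0.4,-1,0,0],[0.4,-1,0,0],[0.4,-1,0,0],[0.4,-1,0,0],[0.4,-1,0,0]]]' >/dev/null
python3 -m pendant '[[[0.4,-1,0,0],[0.4,-1,0,0],[0.4,-1,0,0],[0.4,-1,0,0],[0.4,-1,0,0]]]' >/dev/null
python3 -m pendant '[[[0,0,0,0],[0,0,0,0]]]' >/dev/null
python3 - <<'E'
from h import *
c=bot.capture("wrist");save(c,"w7");out=[]
for p in[(.429,-.278),(.425,-.41)]:
    m,im=brk(c,*p);out+=[im]
cv2.imwrite("pics/t2.png",np.hstack(out))
print(find(c,"bracket1"))
go(.429,-.278,.017)
E
```

```text
bracket 0.4264 -0.2792 long heading 14.2 size 104 31
bracket 0.4228 -0.4039 long heading -15.1 size 105 39
[(0.72, [0.321, -0.494, 0.031]), (0.7, [0.42, -0.404, 0.033]), (0.63, [0.337, 0.053, 0.029]), (0.62, [0.428, -0.277, 0.037]), (0.26, [0.46, 0.188, 0.008])]
pose [  0.4523  -0.2702   0.2154 103.496 ] roll rows 0.0 then/(rows) [ 0.82 -0.07  6.61]
```

View pics/t2.png

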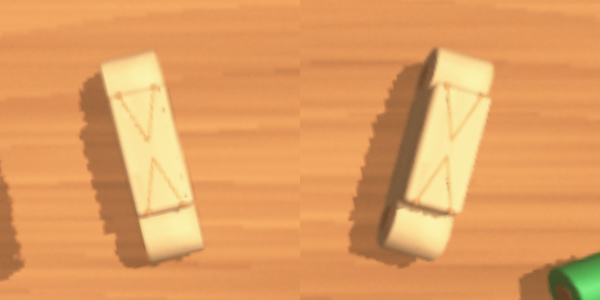

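```bash

python3 -m pendant '[[[0.83,-0.07,1,0],[0,0,1,0],[0,0,1,0],[0,0,1,0],[0,0,1,0]]]' >/dev/null
python3 -m pendant '[[[0,0,0.8,0],[0,0,0.5,0],[0,0,0.25,0],[0,0,0,0]]]' 
python3 -m pendant '[[[0,0,0,0],[0,0,0,0],[0,0,0,0],[0,0,0,0],[0,0,0,0]]]' -0.5 20 >/dev/null
python3 -m pendant '[[[0,0,0,0],[0,0,0,0],[0,0,0,0]]]'
python3 -m pendant '[[[0,0,-0.5,0],[0,0,-1,0],[0,0,-1,0],[0,0,-1,0],[0,0,0,0]]]'
python3 - <<'E'
from h import *
T=np.array([.5235,.2115]);a=np.radians(-5.3);Rm=np.array([[np.cos(a),-np.sin(a)],[np.sin(a),np.cos(a)]])
for yb in(-.029,):
    b=T+Rm@[0,yb];print(b);go(*b,.12,84.7)
E
```

```text
t: 20.45
eef_pos: [0.4285, -0.2783, 0.0196]
orientation: [0.37, -3.119, -0.001]
force: [0.6, -0.8, 0.9]
grip_width: 0.0616
grasp_force: 0.0
t: 21.25
eef_pos: [0.4289, -0.2793, 0.0207]
orientation: [-0.369, 3.119, -0.001]
force: [-0.2, -0.2, 4.2]
grip_width: 0.0299
grasp_force: 20.0
t: 21.75
eef_pos: [0.4303, -0.2802, 0.1307]
orientation: [-0.369, 3.114, -0.009]
force: [0.8, -0.6, -1.1]
grip_width: 0.0297
grasp_force: 20.0
[0.52082125 0.18262398]
pose [  0.4303  -0.2802   0.1307 103.5007] roll rows 3.13 then/(rows) [-1.58 15.64  0.36]
```

```bash

python3 -m pendant '[[[0,0,0,1],[0,0,0,1],[0,0,0,1],[0,0,0,0.13],[-0.1,1,0,0]]]'  >/dev/null
python3 -m pendant '[[[-0.1,1,0,0],[-0.1,1,0,0],[-0.1,1,0,0],[-0.1,1,0,0],[-0.1,1,0,0]]]'
python3 -m pendant '[[[-0.1,1,0,0],[-0.1,1,0,0],[-0.1,1,0,0],[-0.1,1,0,0],[-0.1,1,0,0]]]' >/dev/null
python3 -m pendant '[[[-0.1,1,0,0],[-0.1,1,0,0],[-0.1,1,0,0],[-0.1,1,0,0],[0,0.6,0,0]]]' >/dev/null
python3 -m pendant '[[[0,0,0,0],[0,0,0,0],[0,0,0,0]]]'
python3 - <<'E'
from h import *
go(.5208,.1825,.028,84.7)
c=bot.capture("wrist");save(c,"w8");print(find(c,"bracket1"))
E
```

```text
t: 22.75
eef_pos: [0.4628, -0.1001, 0.1244]
orientation: [-0.141, -3.137, -0.0]
force: [0.7, -0.5, -0.8]
grip_width: 0.0294
grasp_force: 20.0
t: 24.05
eef_pos: [0.5164, 0.182, 0.1248]
orientation: [-0.145, -3.138, 0.001]
force: [0.2, -0.5, -0.6]
grip_width: 0.0301
grasp_force: 20.0
pose [ 0.5164  0.182   0.1248 84.7234] roll rows 0.0 then/(rows) [-0.15  0.03  3.23]
[(0.91, [0.495, 0.19, 0.141]), (0.82, [0.516, 0.234, 0.042]), (0.71, [0.356, 0.074, 0.035])]
```

View pics/w8.png

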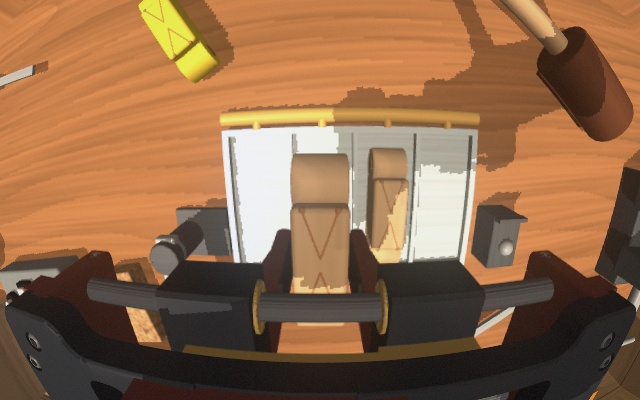

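```bash

python3 -m pendant '[[[-0.15,0.03,1,0],[0,0,1,0],[0,0,0.7,0],[0,0,0.5,0],[0,0,0,0]]]'
python3 -m pendant '[[[0,0,0,0],[0,0,0,0],[0,0,0,0],[0,0,0,0]]]' 0
python3 -m pendant '[[[0,0,-0.5,0],[0,0,-1,0],[0,0,-1,0],[0,0,-1,0],[0,0,0,0]]]'
python3 - <<'E'
from h import *
c=bot.capture("wrist");save(c,"w9");print(find(c,"bracket1"))
go(.44,-.4,.2,76.5)
E
```

```text
t: 24.65
eef_pos: [0.5205, 0.1826, 0.0277]
orientation: [-0.146, -3.136, 0.001]
force: [-0.2, -0.5, -0.2]
grip_width: 0.0299
grasp_force: 20.0
t: 25.05
eef_pos: [0.5215, 0.1834, 0.03]
orientation: [0.145, 3.137, 0.001]
force: [0.0, 0.5, -0.3]
grip_width: 0.0437
grasp_force: 0.0
t: 25.55
eef_pos: [0.5235, 0.1841, 0.1411]
orientation: [0.144, 3.129, 0.005]
force: [0.3, -0.3, 0.5]
grip_width: 0.044
grasp_force: 0.0
[(0.73, [0.514, 0.238, 0.042]), (0.67, [0.357, 0.072, 0.036]), (0.64, [0.511, 0.186, 0.042])]
pose [ 0.5216  0.1835  0.1356 84.7201] roll rows 1.37 then/(rows) [ -1.89 -19.55  -2.15]
```

```bash

python3 -m pendant '[[[0,0,-1,1],[0,0,-1,0.37],[0,0,-0.8,0],[0,-0.5,0,0],[-0.1,-1,0,0]]]' 0.4  >/dev/null
python3 -m pendant '[[[-0.1,-1,0,0],[-0.1,-1,0,0],[-0.1,-1,0,0],[-0.1,-1,0,0],[-0.1,-1,0,0]]]' >/dev/null
python3 -m pendant '[[[-0.1,-1,0,0],[-0.1,-1,0,0],[-0.1,-1,0,0],[-0.1,-1,0,0],[-0.1,-1,0,0]]]' >/dev/null
python3 -m pendant '[[[-0.1,-1,0,0],[-0.1,-1,0,0],[-0.1,-1,0,0],[-0.1,-1,0,0],[-0.1,-1,0,0]]]' >/dev/null
python3 -m pendant '[[[-0.1,-1,0,0],[-0.1,-1,0,0],[-0.1,-1,0,0],[0,0,0,0],[0,0,0,0]]]' >/dev/null
python3 - <<'E'
from h import *
c=bot.capture("wrist");save(c,"w10")
m,im=brk(c,.425,-.4095);cv2.imwrite("pics/t3.png",im)
print(find(c,"bracket1"))
go(.425,-.4095,.018)
E
```

```text
bracket 0.4223 -0.4073 long heading -15.0 size 104 30
[(0.86, [0.337, 0.056, 0.022]), (0.71, [0.54, 0.176, 0.016]), (0.68, [0.421, -0.405, 0.038]), (0.64, [0.319, -0.497, 0.034]), (0.28, [0.6, -0.164, 0.063])]
pose [ 0.4396 -0.3979  0.217  76.5249] roll rows 0.0 then/(rows) [ 0.38 -0.49  6.63]
```

View pics/t3.png

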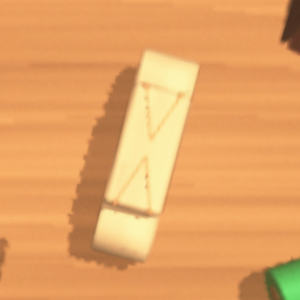

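```bash

python3 -m pendant '[[[0.38,-0.45,1,0.13],[0,0,1,0],[0,0,1,0],[0,0,1,0],[0,0,1,0]]]' >/dev/null
python3 -m pendant '[[[0,0,0.8,0],[0,0,0.5,0],[0,0,0.3,0],[0,0,0,0]]]' 
python3 -m pendant '[[[0,0,0,0],[0,0,0,0],[0,0,0,0],[0,0,0,0],[0,0,0,0]]]' -0.5 20 >/dev/null
python3 -m pendant '[[[0,0,0,0],[0,0,0,0],[0,0,0,0]]]'
python3 -m pendant '[[[0,0,-0.5,0],[0,0,-1,0],[0,0,-1,0],[0,0,-1,0],[0,0,0,0]]]'
python3 - <<'E'
from h import *
T=np.array([.5235,.2115]);a=np.radians(-5.3);Rm=np.array([[np.cos(a),-np.sin(a)],[np.sin(a),np.cos(a)]])
b=T+Rm@[0,-.087];print(b);go(*b,.12,84.7)
E
```

```text
t: 29.15
eef_pos: [0.4255, -0.4085, 0.0193]
orientation: [-0.389, -3.116, -0.002]
force: [-1.3, 0.4, -0.6]
grip_width: 0.0615
grasp_force: 0.0
t: 29.95
eef_pos: [0.4259, -0.4095, 0.0208]
orientation: [0.39, 3.116, -0.001]
force: [-0.2, 0.4, 4.7]
grip_width: 0.0298
grasp_force: 20.0
t: 30.45
eef_pos: [0.4271, -0.411, 0.1312]
orientation: [0.39, 3.111, -0.009]
force: [-0.2, -0.3, -1.2]
grip_width: 0.0298
grasp_force: 20.0
[0.51546376 0.12487195]
pose [ 0.4271 -0.411   0.1312 75.7124] roll rows -1.5 then/(rows) [-1.28 18.06  0.37]
```

```bash

python3 -m pendant '[[[0,0,0,-1],[0,0,0,-0.5],[0,1,0,0],[0,1,0,0],[0,1,0,0]]]'  >/dev/null
python3 -m pendant '[[[-0.1,1,0,0],[-0.1,1,0,0],[-0.1,1,0,0],[-0.1,1,0,0],[-0.1,1,0,0]]]'
python3 -m pendant '[[[-0.1,1,0,0],[-0.1,1,0,0],[-0.1,1,0,0],[-0.1,1,0,0],[-0.1,1,0,0]]]' >/dev/null
python3 -m pendant '[[[-0.1,1,0,0],[-0.1,1,0,0],[-0.1,1,0,0],[0,1,0,0],[0,1,0,0]]]' >/dev/null
python3 -m pendant '[[[0,0,0,0],[0,0,0,0],[0,0,0,0]]]'
python3 - <<'E'
from h import *
go(.5155,.1245,.028,84.7)
c=bot.capture("wrist");save(c,"w11");print(find(c,"bracket1"))
E
```

```text
t: 31.45
eef_pos: [0.4622, -0.1703, 0.1238]
orientation: [-0.145, -3.136, -0.001]
force: [1.4, -0.3, -0.7]
grip_width: 0.0299
grasp_force: 20.0
t: 32.75
eef_pos: [0.5139, 0.124, 0.1244]
orientation: [-0.146, -3.137, 0.001]
force: [-0.2, -0.9, -0.3]
grip_width: 0.0295
grasp_force: 20.0
pose [ 0.5139  0.124   0.1244 84.6856] roll rows -0.0 then/(rows) [-0.05  0.02  3.21]
[(0.93, [0.361, 0.075, 0.035]), (0.79, [0.519, 0.234, 0.036]), (0.75, [0.491, 0.128, 0.144]), (0.6, [0.522, 0.192, 0.041])]
```

View pics/w11.png

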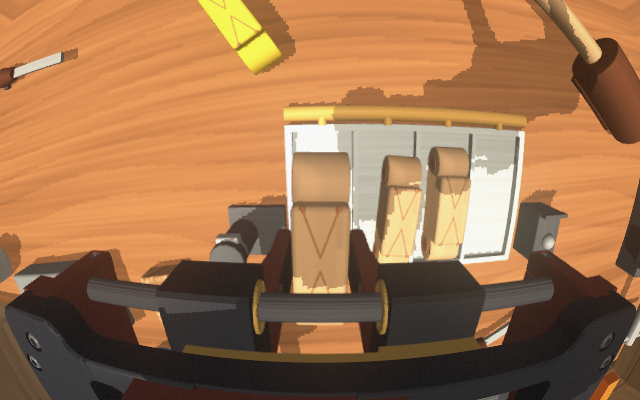

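```bash

python3 -m pendant '[[[-0.05,0.03,1,0],[0,0,1,0],[0,0,0.7,0],[0,0,0.5,0],[0,0,0,0]]]'
python3 -m pendant '[[[0,0,0,0],[0,0,0,0],[0,0,0,0],[0,0,0,0]]]' 0
python3 -m pendant '[[[0,0,-0.5,0],[0,0,-1,0],[0,0,-1,0],[0,0,-1,0],[0,0,-1,0]]]'
python3 -m pendant '[[[0,1,-1,0],[0,1,-1,0],[0,0,0,0],[0,0,0,0]]]'
python3 - <<'E'
from h import *
c=bot.capture("wrist");c["fish"]=1
for p in[(.515,.1245),(.521,.183),(.527,.240)]:brk(c,*p,.046)
im=top(c,.52,.2,.046,s=.15);im2=top(c,.52,.2,.014,s=.15)
cv2.imwrite("pics/t4.png",cv2.resize(np.hstack([im,im2]),(800,400)))
print(find(c,"bracket1"));go(.688,.04,.2)
E
```

```text
t: 33.35
eef_pos: [0.5151, 0.1248, 0.0276]
orientation: [-0.146, -3.136, 0.001]
force: [-0.6, -0.1, -0.8]
grip_width: 0.0298
grasp_force: 20.0
t: 33.75
eef_pos: [0.5163, 0.1257, 0.03]
orientation: [0.145, 3.137, 0.0]
force: [0.3, -0.4, 0.3]
grip_width: 0.0442
grasp_force: 0.0
t: 34.25
eef_pos: [0.5158, 0.1256, 0.1669]
orientation: [0.145, 3.137, 0.0]
force: [0.0, 0.0, 0.9]
grip_width: 0.0439
grasp_force: 0.0
t: 34.65
eef_pos: [0.5215, 0.1857, 0.2255]
orientation: [0.143, 3.136, 0.0]
force: [0.2, -0.4, -0.2]
grip_width: 0.0441
grasp_force: 0.0
bracket 0.5108 0.1472 long heading 0.0 size 140 104
bracket 0.5162 0.1832 long heading -90.0 size 150 140
bracket 0.5212 0.2402 long heading -90.0 size 150 138
[(0.97, [0.35, 0.071, 0.032]), (0.82, [0.527, 0.195, 0.04]), (0.71, [0.522, 0.237, 0.043]), (0.69, [0.51, 0.127, 0.047]), (0.67, [0.181, -0.302, 0.033])]
pose [ 0.5209  0.1846  0.2232 84.6954] roll rows 0.0 then/(rows) [-5.99 -4.29  0.77]
```

View pics/t4.png

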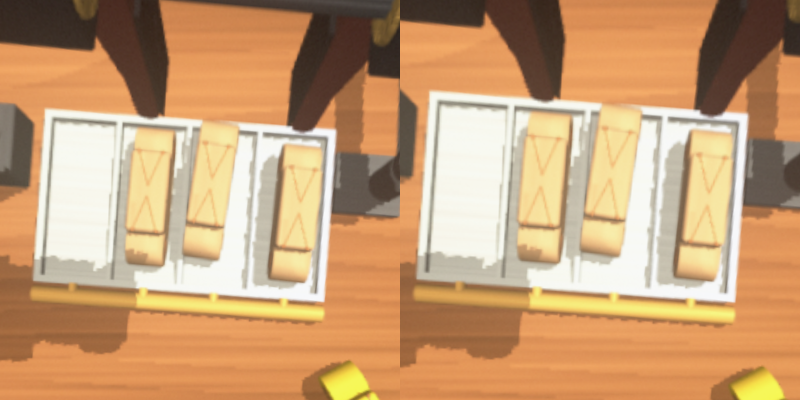

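```bash

python3 -m pendant '[[[-1,0,0.5,0],[-1,0,0.5,0],[-1,0,0.5,0],[-0.3,0.2,0,0],[0,0,0,0]]]' 
python3 -m pendant '[[[0,0,0,0],[0,0,0,0]]]'  >/dev/null
python3 - <<'E'
from h import *
c=bot.capture("wrist");c["fish"]=1;save(c,"w13")
E=np.linalg.inv(np.array(c["extrinsics"]));print(E[:3,3])
L=[top(c,.53,.2,z,s=.1) for z in(.046,.014)]
im=np.hstack([cv2.resize(a,(400,400)) for a in L])
cv2.imwrite("pics/t5.png",im);print(pose(),find(c,"bracket1"))
E
```

```text
t: 35.25
eef_pos: [0.6204, 0.1808, 0.1757]
orientation: [-0.147, -3.133, 0.002]
force: [-0.7, -0.3, 0.2]
grip_width: 0.044
grasp_force: 0.0
[0.54549958 0.18938166 0.34104229]
[ 0.62000977  0.18193642  0.17990024 84.71259246] [(0.84, [0.53, 0.238, 0.042]), (0.67, [0.516, 0.128, 0.045])]
```

View pics/t5.png

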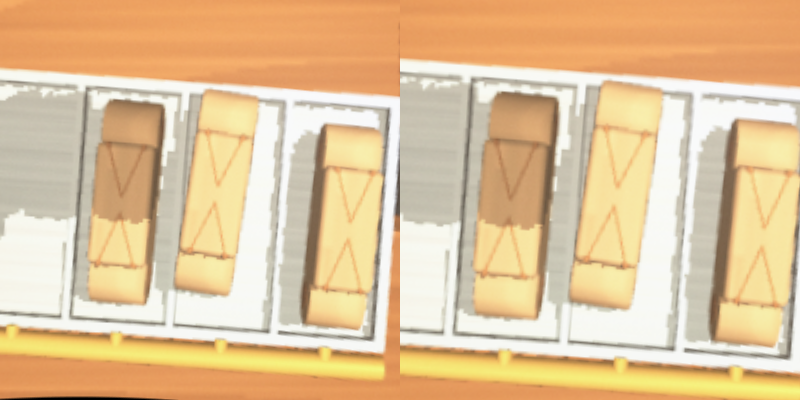

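```bash

python3 -m pendant '[[[0.1,0.1,0,0],[0,0,0,0],[0,0,0,0],[0,0,0,0],[0,0,0,0]]]' -1 5 >/dev/null
python3 -m pendant '[[[0,0,1,0],[0,0,1,0],[0,0,1,0],[0,0,1,0],[0,0,0.7,0]]]' >/dev/null
python3 -m pendant '[[[0,0,0.5,0],[0,0,0.1,0],[0,0,0,0],[0,0,0,0]]]'
python3 -c "
from h import *
go(.5855,.186,.022)"
```

```text
t: 36.95
eef_pos: [0.6187, 0.1857, 0.0219]
orientation: [0.145, 3.136, 0.001]
force: [0.5, -0.8, -0.5]
grip_width: 0.0004
grasp_force: 0.0
pose [6.18700e-01 1.85700e-01 2.19000e-02 8.47155e+01] roll rows 0.0 then/(rows) [ 1.1  -0.09 -0.  ]
```

```bash

python3 -m pendant '[[[0.2,0,0,0],[0.2,0,0,0],[0.15,0,0,0],[0.1,0,0,0],[0,0,0,0]]]'
python3 -m pendant '[[[0.1,0,0,0],[0.1,0,0,0],[0.1,0,0,0],[0.1,0,0,0],[0.05,0,0,0]]]'
python3 -m pendant '[[[0,0,0,0],[0,0,0,0],[-1,0,0,0],[-0.1,0,-1,0],[0,0,-1,0]]]'
python3 -m pendant '[[[0,0,-1,0],[0,0,-1,0],[0,0,-1,0],[0,0,-0.2,0],[0,0,0,0]]]' >/dev/null
python3 -m pendant '[[[0,0,0,0],[0,0,0,0],[0,0,0,0],[0,0,0,0],[0,0,0,0]]]' 0.2 >/dev/null
python3 - <<'E'
from h import *
c=bot.capture("wrist");c["fish"]=1;print(pose(),find(c,"bracket1"))
L=[top(c,.53,.2,z,s=.1) for z in(.046,.014)]
cv2.imwrite("pics/t6.png",np.hstack([cv2.resize(a,(400,400)) for a in L]))
a=L[0];h=cv2.cvtColor(a,cv2.COLOR_BGR2HSV)
m=((h[...,1]>70)&(h[...,0]<30)&(h[...,2]>90)).astype(np.uint8)
m=cv2.morphologyEx(m,cv2.MORPH_OPEN,np.ones((5,5)))
n,l,st,ce=cv2.connectedComponentsWithStats(m)
for i in range(1,n):
    if st[i,4]>2500:
        r=cv2.minAreaRect(np.argwhere(l==i)[:,::-1].astype(np.float32));print(st[i],np.round(cv2.boxPoints(r)).tolist())
E
```

```text
t: 37.45
eef_pos: [0.5981, 0.1874, 0.0206]
orientation: [0.144, 3.138, 0.0]
force: [0.1, 0.1, -0.4]
grip_width: 0.0006
grasp_force: 0.0
t: 37.95
eef_pos: [0.5848, 0.1885, 0.0203]
orientation: [0.145, 3.138, -0.0]
force: [1.8, -0.5, 1.4]
grip_width: 0.0002
grasp_force: 0.8
t: 38.45
eef_pos: [0.6169, 0.1849, 0.0778]
orientation: [-0.145, -3.132, 0.002]
force: [0.6, 0.4, 0.2]
grip_width: 0.0005
grasp_force: 0.0
[ 0.61767946  0.1854388   0.17582959 84.71469292] [(0.88, [0.531, 0.236, 0.046]), (0.85, [0.516, 0.129, 0.043]), (0.59, [0.521, 0.192, 0.043])]
[    0     0   400    97 33341] [[-0.0, 0.0], [399.0, 0.0], [399.0, 96.0], [0.0, 96.0]]
[   87   101    77   204 12571] [[83.0, 300.0], [101.0, 99.0], [165.0, 105.0], [147.0, 306.0]]
[  184   122    72   206 11706] [[181.0, 323.0], [199.0, 121.0], [258.0, 126.0], [240.0, 329.0]]
[  300   124    83   206 13609] [[297.0, 323.0], [318.0, 123.0], [389.0, 130.0], [368.0, 331.0]]
[    0   215   400   185 25473] [[-0.0, 215.0], [399.0, 215.0], [399.0, 399.0], [0.0, 399.0]]
```

```bash

python3 - <<'E'
from h import *
go(.6883,.0402,.08,88.5)
E
```

```text
pose [ 0.6177  0.1855  0.176  84.7172] roll rows -0.63 then/(rows) [-2.48 -4.78  3.2 ]
```

```bash

python3 -m pendant '[[[0,0,0,-0.63],[-0.5,-0.96,0,0],[-0.5,-0.96,0,0],[-0.5,-0.96,0,0],[-0.5,-0.95,0,0]]]' >/dev/null
python3 -m pendant '[[[-0.48,-0.95,0,0],[0,0,0,0],[0,0,0,0],[0,0,0,0]]]'
python3 - <<'E'
from h import *
go(.6883,.0402,.08)
c=bot.capture("wrist");print(find(c,"keeper_knob"))
E
```

```text
t: 40.45
eef_pos: [0.6881, 0.0412, 0.1762]
orientation: [-0.04, -3.141, -0.001]
force: [-0.2, 0.9, 0.0]
grip_width: 0.0522
grasp_force: 0.0
pose [6.88100e-01 4.12000e-02 1.76200e-01 8.85467e+01] roll rows 0.0 then/(rows) [-0.01 -0.03  3.21]
[(0.75, [0.654, 0.042, 0.067])]
```

```bash

python3 -m pendant '[[[0,0,0,1],[0,0,0,1],[0,0,0,1],[0,0,0,1],[0,0,0,1]]]' >/dev/null
python3 -m pendant '[[[0,0,0,1],[0,0,0,1],[0,0,0,1],[0,0,0,1],[0,0,0,1]]]' >/dev/null
python3 -m pendant '[[[0,0,0,1],[0,0,0,1],[0,0,0,1],[0,0,0,1],[0,0,0,1]]]' >/dev/null
python3 -m pendant '[[[0,0,0,1],[0,0,0,1],[0,0,0,1],[0,0,0,1],[0,0,0,1]]]' >/dev/null
python3 -m pendant '[[[0,0,0,1],[0,0,0,1],[0,0,0,1],[0,0,0,1],[0,0,0,1]]]' >/dev/null
python3 -m pendant '[[[0,0,0,1],[0,0,0,1],[0,0,0,1],[0,0,0,1],[0,0,0,1]]]' >/dev/null
python3 -m pendant '[[[0,0,0,0],[0,0,0,0],[0,0,0,0]]]'
python3 - <<'E'
from h import *
print(bot.get_obs()["q"]);go(.6883,.0402,.08)
E
```

```text
t: 43.85
eef_pos: [0.6883, 0.0406, 0.1763]
orientation: [-3.141, 0.037, -0.0]
force: [-0.0, 1.3, -0.0]
grip_width: 0.0527
grasp_force: 0.0
[9.61679952e-03 3.33494175e-01 1.03668520e+00 4.62654692e-05
 1.77124385e+00 1.60402525e+00]
pose [ 6.88300e-01  4.06000e-02  1.76300e-01 -9.13523e+01] roll rows 0.0 then/(rows) [0.   0.01 3.21]
```

```bash

python3 -m pendant '[[[0,0,1,0],[0,0,1,0],[0,0,0.9,0],[0,0,0.3,0],[0,0,0,0]]]' >/dev/null
python3 -m pendant '[[[0,0,0,0],[0,0,0,0],[0,0,0,0],[0,0,0,0],[0,0,0,0]]]' -0.9 15 
python3 -m pendant '[[[-0.02,-0.44,0,-0.83],[-0.02,-0.44,0,-0.83],[-0.02,-0.44,0,-0.83],[-0.02,-0.44,0,-0.83],[-0.02,-0.44,0,-0.83]]]' 
python3 -m pendant '[[[-0.02,-0.44,0,-0.83],[-0.02,-0.44,0,-0.83],[-0.02,-0.44,0,-0.83],[-0.02,-0.44,0,-0.83],[-0.02,-0.44,0,-0.83]]]' 
python3 -m pendant '[[[0,0,0,0],[0,0,0,0],[0,0,0,0]]]'
python3 - <<'E'
from h import *
H=np.array([.5385,.044]);p=pose();d=p[:2]-H
print(p,np.hypot(*d),np.degrees(np.arctan2(d[1],d[0])))
E
```

```text
t: 44.85
eef_pos: [0.6888, 0.0401, 0.0812]
orientation: [3.141, -0.041, 0.002]
force: [-0.2, -0.0, 1.4]
grip_width: 0.0215
grasp_force: 15.0
t: 45.35
eef_pos: [0.677, 0.1043, 0.0812]
orientation: [3.074, 0.642, 0.005]
force: [3.1, -2.8, 2.3]
grip_width: 0.0215
grasp_force: 15.0
t: 45.85
eef_pos: [0.638, 0.1575, 0.0812]
orientation: [2.863, 1.289, 0.004]
force: [1.4, -2.0, 3.0]
grip_width: 0.0217
grasp_force: 15.0
t: 46.15
eef_pos: [0.6381, 0.1575, 0.0812]
orientation: [2.868, 1.282, 0.003]
force: [-0.1, 1.9, 6.9]
grip_width: 0.0216
grasp_force: 15.0
[  0.63812637   0.15752228   0.08117386 -41.81219223] 0.15103880818736093 48.73003709895743
```

```bash

python3 -m pendant '[[[-0.02,-0.44,0,-0.83],[-0.02,-0.44,0,-0.83],[-0.02,-0.44,0,-0.83],[-0.02,-0.44,0,-0.83],[-0.02,-0.44,0,-0.83]]]' 
python3 -m pendant '[[[-0.02,-0.44,0,-0.83],[0,0,0,0],[0,0,0,0]]]'
python3 - <<'E'
from h import *
H=np.array([.5385,.044]);p=pose();d=p[:2]-H
print(p,np.hypot(*d),np.degrees(np.arctan2(d[1],d[0])))
E
```

```text
t: 46.65
eef_pos: [0.5808, 0.1878, 0.0811]
orientation: [2.519, 1.872, 0.001]
force: [-0.1, -6.9, 7.7]
grip_width: 0.0215
grasp_force: 15.0
t: 46.95
eef_pos: [0.5676, 0.1908, 0.0811]
orientation: [2.439, 1.976, -0.002]
force: [-1.3, -5.6, 7.2]
grip_width: 0.0215
grasp_force: 15.0
[  0.56758179   0.19081112   0.08110233 -11.99136825] 0.1496638038506333 78.79534198143722
```

```bash

for i in 1; do
python3 -m pendant '[[[-0.01,-0.13,0,-0.25],[-0.01,-0.13,0,-0.25],[0,0,0,0]]]'
done
python3 -m pendant '[[[0,-0.1,0,-0.17],[0,-0.1,0,-0.17],[0,0,0,0]]]'
python3 -m pendant '[[[0,-0.1,0,-0.17],[0,-0.1,0,0],[0,0,0,0],[0,0,0,0]]]'
python3 - <<'E'
from h import *
H=np.array([.5385,.044]);p=pose();d=p[:2]-H
print(p,np.hypot(*d),np.degrees(np.arctan2(d[1],d[0])))
E
```

```text
t: 47.25
eef_pos: [0.5619, 0.1916, 0.0812]
orientation: [2.385, 2.037, 0.004]
force: [5.9, -3.9, 3.3]
grip_width: 0.0215
grasp_force: 15.0
t: 47.55
eef_pos: [0.5566, 0.1921, 0.0811]
orientation: [2.348, 2.078, 0.005]
force: [5.8, -5.2, 4.0]
grip_width: 0.0218
grasp_force: 15.0
t: 47.95
eef_pos: [0.5536, 0.1924, 0.0811]
orientation: [2.328, 2.094, 0.013]
force: [20.8, -5.7, -4.1]
grip_width: 0.0216
grasp_force: 15.0
[ 0.55358912  0.19242963  0.08110863 -6.06580306] 0.1491946303026956 84.19534373840912
```

```bash

python3 -m pendant '[[[0,-0.06,0,0],[0,0,0,0],[0,0,0,0]]]'
python3 -m pendant '[[[0,-0.06,0,0],[0,0,0,0],[0,0,0,0]]]'
python3 -c "
from h import *
print(pose())"
```

```text
t: 48.25
eef_pos: [0.5535, 0.1925, 0.0811]
orientation: [2.327, 2.091, 0.017]
force: [28.6, -4.9, -7.2]
grip_width: 0.0219
grasp_force: 15.0
t: 48.55
eef_pos: [0.552, 0.1926, 0.0811]
orientation: [2.327, 2.091, 0.018]
force: [30.0, -4.5, -6.8]
grip_width: 0.0248
grasp_force: 15.0
[ 0.55200005  0.19261995  0.08110635 -6.10111668]
```

```bash

python3 -m pendant '[[[0,0.06,0,0],[0,0.06,0,0],[0,0,0,0],[0,0,0,0]]]'
python3 -m pendant '[[[0,0.04,0,0],[0,0,0,0],[0,0,0,0]]]'
python3 -m pendant '[[[0,0.03,0,0],[0,0,0,0],[0,0,0,0]]]'
python3 -c "
from h import *
print(pose())"
```

```text
t: 48.95
eef_pos: [0.5536, 0.1924, 0.0811]
orientation: [2.328, 2.094, 0.012]
force: [20.0, -5.3, -3.5]
grip_width: 0.0218
grasp_force: 15.0
t: 49.25
eef_pos: [0.5536, 0.1924, 0.0811]
orientation: [2.329, 2.095, 0.009]
force: [16.2, -6.0, -1.2]
grip_width: 0.0217
grasp_force: 15.0
t: 49.55
eef_pos: [0.5536, 0.1924, 0.081]
orientation: [2.33, 2.097, 0.007]
force: [12.5, -5.2, 1.3]
grip_width: 0.0216
grasp_force: 15.0
[ 0.55362535  0.19244582  0.08104229 -6.02934694]
```

```bash

python3 -m pendant '[[[0,0.05,0,0],[0,0.05,0,0],[0,0,0,0],[0,0,0,0]]]'
python3 -m pendant '[[[0,0.03,0,0],[0,0,0,0],[0,0,0,0]]]'
python3 -c "
from h import *
print(pose())"
```

```text
t: 49.95
eef_pos: [0.554, 0.1925, 0.0809]
orientation: [2.332, 2.1, -0.001]
force: [-0.1, -5.6, 5.6]
grip_width: 0.0218
grasp_force: 15.0
t: 50.25
eef_pos: [0.5544, 0.1925, 0.0809]
orientation: [2.332, 2.101, -0.002]
force: [-0.8, -5.6, 5.7]
grip_width: 0.0222
grasp_force: 15.0
[ 0.55436612  0.19251097  0.08089874 -5.96007317]
```

```bash

python3 -m pendant '[[[0,0.03,0,0],[0,0,0,0],[0,0,0,0]]]'
python3 -m pendant '[[[0,0.03,0,0],[0,0,0,0],[0,0,0,0]]]'
python3 -c "
from h import *
print(pose())"
```

```text
t: 50.55
eef_pos: [0.5545, 0.1925, 0.0809]
orientation: [2.333, 2.102, -0.004]
force: [-3.7, -6.1, 7.8]
grip_width: 0.0217
grasp_force: 15.0
t: 50.85
eef_pos: [0.5546, 0.1925, 0.0808]
orientation: [2.333, 2.104, -0.006]
force: [-7.8, -5.1, 9.5]
grip_width: 0.0215
grasp_force: 15.0
[ 0.55457386  0.19250691  0.08084036 -5.92674202]
```

```bash

python3 -m pendant '[[[0,-0.06,0,0],[0,-0.05,0,0],[0,0,0,0],[0,0,0,0]]]'
python3 -m pendant '[[[0,0,0,0],[0,0,0,0],[0,0,0,0],[0,0,0,0],[0,0,0,0]]]' 0
python3 -m pendant '[[[0,0,-0.5,0],[0,0,-1,0],[0,0,-1,0],[0,0,-1,0],[0,0,-0.5,0]]]'
python3 - <<'E'
from h import *
go(.6245,-.296,.13)
c=bot.capture("wrist");c["fish"]=1;save(c,"w14");print(find(c,"keeper_knob"))
c=bot.capture("scene")
for n in("scene","side"):
    c=bot.capture(n);print(find(c,"keeper"),find(c,"bracket1"),find(c,"key_small_top"),find(c,"panel"))
E
```

```text
t: 51.25
eef_pos: [0.5537, 0.1926, 0.0809]
orientation: [2.331, 2.1, 0.001]
force: [2.2, -6.1, 5.0]
grip_width: 0.0217
grasp_force: 15.0
t: 51.75
eef_pos: [0.5518, 0.1948, 0.0798]
orientation: [-2.33, -2.107, 0.001]
force: [0.0, 0.4, 0.8]
grip_width: 0.0438
grasp_force: 0.0
t: 52.25
eef_pos: [0.5529, 0.1951, 0.2049]
orientation: [2.328, 2.105, 0.008]
force: [-0.7, 0.2, 0.2]
grip_width: 0.0437
grasp_force: 0.0
pose [ 0.5529  0.1951  0.2049 -5.7571] roll rows 0.0 then/(rows) [-16.05   4.02   2.5 ]
[]
[(0.58, [0.557, 0.207, 0.072])] [(0.7, [0.529, 0.122, 0.039]), (0.7, [0.328, -0.501, 0.035]), (0.62, [0.527, 0.242, 0.039]), (0.59, [0.187, -0.317, 0.034]), (0.51, [0.507, 0.196, 0.039]), (0.43, [0.364, 0.068, 0.036])] [] [(0.85, [0.636, -0.221, 0.045])]
[(0.94, [0.555, 0.183, 0.062]), (0.2, [0.537, 0.182, 0.015])] [(0.89, [0.343, 0.049, 0.026]), (0.71, [0.172, -0.348, 0.037]), (0.67, [0.506, 0.176, 0.028]), (0.67, [0.315, -0.515, 0.03]), (0.51, [0.507, 0.225, 0.029])] [] [(0.73, [0.614, -0.248, 0.05])]
```

```bash

python3 -m pendant '[[[-1,0.23,0,0],[-1,0.23,0,0],[-1,0.23,0,0],[-1,0.23,0,0],[-1,0.23,0,0]]]' -1 5 >/dev/null
python3 -m pendant '[[[-1,0.23,0,0],[-1,0.23,0,0],[-1,0.23,0,0],[-1,0.23,0,0],[-1,0.23,0,0]]]' >/dev/null
python3 -m pendant '[[[-1,0.23,0,0],[-1,0.23,0,0],[-1,0.23,0,0],[-1,0.23,0,0],[-1,0.23,0,0]]]' >/dev/null
python3 -m pendant '[[[-1,0.23,0,0],[-1,0.23,0,0],[0,0,0,0],[0,0,0,0],[0,0,0,0]]]'
python3 - <<'E'
from h import *
c=bot.capture("wrist");c["fish"]=1;save(c,"w15")
for t in("key_small_top","key_large_top","key_long_top"):print(find(c,t))
im=top(c,.62,-.235,.063,s=.09,px=.0005)
h=cv2.cvtColor(im,cv2.COLOR_BGR2HSV);cv2.imwrite("pics/t7.png",im)
m=((h[...,1]<45)&(h[...,2]>190)).astype(np.uint8);m=cv2.morphologyEx(m,cv2.MORPH_OPEN,np.ones((3,3)))
n,l,st,ce=cv2.connectedComponentsWithStats(m)
for i in range(1,n):
    if st[i,4]>150:print(st[i],(.62+.09-ce[i,1]*.0005).round(4),(-.235+.09-ce[i,0]*.0005).round(4))
go(.6245,-.2965,.1)
E
```

```text
t: 54.9
eef_pos: [0.6176, -0.3235, 0.2002]
orientation: [-2.329, -2.108, -0.001]
force: [-0.3, -0.3, 0.4]
grip_width: 0.0005
grasp_force: 0.0
[(0.76, [0.625, -0.296, 0.068]), (0.41, [0.623, -0.233, 0.061]), (0.29, [0.62, -0.177, 0.066])]
[(0.62, [0.619, -0.174, 0.066])]
[(0.56, [0.622, -0.232, 0.062])]
[    7    77   353   186 26129] 0.6322 -0.2655
[ 158  119   45  118 4271] 0.6209 -0.235
[  23  151   73   73 4045] 0.6165 -0.1741
[ 282  151   37   37 1100] 0.6254 -0.2949
[ 96 206  27  32 378] 0.5977 -0.2004
pose [ 0.6177 -0.3234  0.2007 -5.6919] roll rows 0.0 then/(rows) [0.92 0.14 3.36]
```

```bash

python3 -m pendant '[[[0.95,0.16,0,0],[0,0,1,0],[0,0,1,0],[0,0,1,0],[0,0,1,0]]]' >/dev/null
python3 -m pendant '[[[0,0,0.3,0],[0,0,0,0],[0,0,0,0]]]'
python3 -m pendant '[[[0,0,0.1,0],[0,0,0.1,0],[0,0,0.1,0],[0,0,0,0],[0,0,0,0]]]'
python3 -m pendant '[[[0,0,0.1,0],[0,0,0,0],[0,0,0,0]]]'
python3 -c "
from h import *
print(pose())"
```

```text
t: 55.9
eef_pos: [0.6259, -0.2968, 0.0732]
orientation: [2.328, 2.106, 0.001]
force: [-0.3, -0.5, -0.3]
grip_width: 0.0006
grasp_force: 0.0
t: 56.4
eef_pos: [0.626, -0.2971, 0.0634]
orientation: [2.328, 2.105, 0.002]
force: [2.8, -1.0, 3.8]
grip_width: 0.0004
grasp_force: 1.8
t: 56.7
eef_pos: [0.626, -0.2971, 0.0613]
orientation: [2.328, 2.105, 0.002]
force: [1.4, -1.1, 8.0]
grip_width: 0.0002
grasp_force: 4.4
[ 0.62600444 -0.29708684  0.06130435 -5.76517938]
```

```bash

python3 -m pendant '[[[0,0,0.1,0],[0,0,0,0],[0,0,0,0]]]'
python3 -m pendant '[[[0,0,0.1,0],[0,0,0,0],[0,0,0,0]]]'
python3 -c "
from h import *
print(pose())"
```

```text
t: 57.0
eef_pos: [0.6261, -0.2971, 0.0611]
orientation: [2.327, 2.104, 0.003]
force: [-2.9, 1.7, 18.8]
grip_width: 0.0004
grasp_force: 9.1
t: 57.3
eef_pos: [0.6262, -0.2972, 0.0609]
orientation: [2.326, 2.103, 0.003]
force: [-8.3, 3.9, 27.7]
grip_width: 0.0004
grasp_force: 13.9
[ 0.62621157 -0.29719491  0.0608774  -5.75923447]
```

```bash

python3 -m pendant '[[[0,0,-0.2,0],[0,0,0,0],[0,0,0,0]]]' | egrep 'eef|force:'
python3 -m pendant '[[[0,0,-0.06,0],[0,0,0,0],[0,0,0,0]]]' | egrep 'eef|force:'
python3 -m pendant '[[[0,0,-0.06,0],[0,0,0,0],[0,0,0,0]]]' | egrep 'eef|force:'
python3 -m pendant '[[[0,0,-0.04,0],[0,0,0,0],[0,0,0,0]]]' | egrep 'eef|force:'
python3 -m pendant '[[[0,0,-0.04,0],[0,0,0,0],[0,0,0,0]]]' | egrep 'eef|force:'
python3 -m pendant '[[[0,0,-0.04,0],[0,0,0,0],[0,0,0,0]]]' | egrep 'eef|force:'
python3 -m pendant '[[[0,0,-0.04,0],[0,0,0,0],[0,0,0,0]]]' | egrep 'eef|force:'
python3 -m pendant '[[[0,0,-0.04,0],[0,0,0,0],[0,0,0,0]]]' | egrep 'eef|force:'
```

```text
eef_pos: [0.626, -0.2971, 0.0613]
force: [0.9, -0.0, 8.7]
grasp_force: 4.7
eef_pos: [0.6257, -0.2969, 0.0613]
force: [4.2, -1.0, 6.1]
grasp_force: 3.2
eef_pos: [0.6251, -0.2966, 0.0625]
force: [3.4, -0.5, 3.3]
grasp_force: 2.1
eef_pos: [0.6249, -0.2965, 0.0637]
force: [2.3, -0.5, 3.8]
grasp_force: 1.7
eef_pos: [0.6248, -0.2965, 0.0648]
force: [0.9, -0.9, 2.6]
grasp_force: 1.4
eef_pos: [0.6249, -0.2965, 0.0661]
force: [0.6, -0.8, 1.5]
grasp_force: 1.1
eef_pos: [0.6249, -0.2965, 0.0673]
force: [-0.6, -0.8, 1.5]
grasp_force: 0.7
eef_pos: [0.6249, -0.2964, 0.0683]
force: [0.5, 0.9, -0.2]
grasp_force: 0.0
```

```bash

python3 -m pendant '[[[0,0,-0.7,0],[0,0,0,0],[1,-0.2,0,0],[1,-0.2,0,0],[1,-0.2,0,0]]]' >/dev/null
python3 -m pendant '[[[1,-0.1,0,0],[0,0,0,0],[0,0,0,0],[0,0,0,0]]]' | egrep 'eef|force:'
python3 -m pendant '[[[0,0,0.4,0],[0,0,0.2,0],[0,0,0.1,0],[0,0,0,0],[0,0,0,0]]]' | egrep 'eef|force:'
python3 -m pendant '[[[0,0,0.1,0],[0,0,0.1,0],[0,0,0,0],[0,0,0,0]]]' | egrep 'eef|force:'
```

```text
eef_pos: [0.6162, -0.1759, 0.0894]
force: [-0.4, 0.8, -0.0]
grasp_force: 0.0
eef_pos: [0.6163, -0.1753, 0.0687]
force: [-0.4, -0.5, 0.3]
grasp_force: 0.0
eef_pos: [0.6168, -0.1752, 0.0635]
force: [-0.1, -1.2, 4.4]
grasp_force: 1.8
```

```bash

python3 -m pendant '[[[0,0,0.1,0],[0,0,0,0],[0,0,0,0]]]' | egrep 'eef|force:'
python3 -m pendant '[[[0,0,0.1,0],[0,0,0,0],[0,0,0,0]]]' | egrep 'eef|force:'
```

```text
eef_pos: [0.6168, -0.1753, 0.0613]
force: [-1.7, -0.6, 8.4]
grasp_force: 4.1
eef_pos: [0.6169, -0.1753, 0.0611]
force: [-6.3, 1.9, 18.9]
grasp_force: 9.4
```

```bash

python3 -m pendant '[[[0,0,-0.6,0],[0,0,-0.5,0],[0,0,0,0],[-1,0.17,0,0],[-1,0.18,0,0]]]' | egrep 'eef|force:'
python3 -m pendant '[[[0,0,0,0],[0,0,0,0],[0,0,0,0]]]' | egrep 'eef|force:'
python3 -m pendant '[[[0,0,0.4,0],[0,0,0.2,0],[0,0,0.1,0],[0,0,0,0],[0,0,0,0]]]' | egrep 'eef|force:'
python3 -m pendant '[[[0,0,0.1,0],[0,0,0.1,0],[0,0,0,0],[0,0,0,0]]]' | egrep 'eef|force:'
```

```text
eef_pos: [0.6206, -0.2355, 0.0886]
force: [1.7, 0.7, 0.1]
grasp_force: 0.0
eef_pos: [0.6205, -0.2349, 0.0888]
force: [-0.4, -0.5, 0.8]
grasp_force: 0.0
eef_pos: [0.6207, -0.2357, 0.0687]
force: [0.2, 0.2, 0.5]
grasp_force: 0.0
eef_pos: [0.6209, -0.2359, 0.0631]
force: [0.2, -0.8, 0.9]
grasp_force: 0.7
```

```bash

python3 -m pendant '[[[0,0,0.1,0],[0,0,0,0],[0,0,0,0]]]' | egrep 'eef|force:'
python3 -m pendant '[[[0,0,0.1,0],[0,0,0,0],[0,0,0,0]]]' | egrep 'eef|force:'
python3 -m pendant '[[[0,0,0.1,0],[0,0,0,0],[0,0,0,0]]]' | egrep 'eef|force:'
```

```text
eef_pos: [0.6209, -0.236, 0.0602]
force: [-0.1, 0.4, 3.3]
grasp_force: 1.6
eef_pos: [0.621, -0.236, 0.0574]
force: [-0.4, 0.4, 6.0]
grasp_force: 2.8
eef_pos: [0.621, -0.236, 0.0574]
force: [-6.8, 2.6, 16.0]
grasp_force: 8.1
```

```bash

python3 -m pendant '[[[0,0,-0.6,0],[0,0,-1,0],[0,0,-1,0],[0,0,-1,0],[0,0,-1,0]]]' | egrep 'eef|force:'
python3 -m pendant '[[[0,0,-0.5,0],[0,0,0,0],[0,0,0,0],[0,0,0,0],[0,0,0,0]]]' | egrep 'eef|force:'
python3 - <<'E'
from h import *
c=bot.capture("scene");print(find(c,"bracket1"),find(c,"keeper"))
c=bot.capture("side");print(find(c,"bracket1"),find(c,"keeper"))
c=bot.capture("wrist")
im=top(c,.62,-.235,.063,s=.09);h=cv2.cvtColor(im,cv2.COLOR_BGR2HSV)
m=((h[...,1]<45)&(h[...,2]>190)).astype(np.uint8);m=cv2.morphologyEx(m,cv2.MORPH_OPEN,np.ones((3,3)))
n,l,st,ce=cv2.connectedComponentsWithStats(m);print(st[st[:,4]>300].tolist())
E
```

```text
eef_pos: [0.6203, -0.2357, 0.1917]
force: [0.6, -0.2, -0.2]
grasp_force: 0.0
eef_pos: [0.6202, -0.2356, 0.2043]
force: [0.5, -0.3, 0.3]
grasp_force: 0.0
[(0.75, [0.188, -0.317, 0.034]), (0.72, [0.526, 0.237, 0.036]), (0.69, [0.36, 0.068, 0.04]), (0.67, [0.508, 0.194, 0.038]), (0.47, [0.513, 0.124, 0.039])] [(0.64, [0.559, 0.207, 0.073])]
[(0.83, [0.317, -0.514, 0.029]), (0.7, [0.175, -0.345, 0.036]), (0.6, [0.342, 0.051, 0.027]), (0.58, [0.508, 0.114, 0.037]), (0.49, [0.503, 0.173, 0.034]), (0.45, [0.51, 0.225, 0.032]), (0.23, [0.619, -0.237, 0.062])] [(0.63, [0.551, 0.175, 0.064])]
[[0, 0, 360, 360, 92484], [0, 76, 344, 198, 28322], [156, 119, 46, 118, 4453], [24, 150, 74, 74, 4241]]
```

```bash
python3 -c "
from cell import bot
print(bot.finish_job())"
```

```text
the job is handed in; nothing more can be done
None
```

I've handed the job in: all three brackets are lying in tray bays, the keeper bar is latched, and the small, large and long keys were pressed in that order. The hand-in returned no verdict; one bracket was knocked aside in its bay after I placed it, so I nudged it back, and the wrist camera then showed it clear of the rib and walls.

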